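# Show the class which pot gets which glaze

## Task

Show the pottery class which glaze goes on which pot. Ring the desk bell by pressing its red plunger right down and let it come up again, then point straight down at the top of the grey clay pot with the loop handle for two seconds, fingertips two or three centimetres above the loop, and then point the same way at the cap of the blue glaze jar and finish while still pointing there. Touch none of the pots and jars, and stay well above the other pots and jars on the way so that you do not point at a wrong one.

Things in the scene. Friction and masses are not known exactly. Their poses are not given: they have to be found in the camera images.
- plunger (a joint): travel of the desk bell's red plunger: 0 = up, grows as it is pressed down, about 0.006 m fully down; a spring of about 5 N at the bottom brings it back up
- plunger_top (a point): centre of the top face of the red plunger (26 mm diameter) in a black collar on the desk bell, a steel dome on a 92 mm black foot that is fixed to the table. It is pressed straight down. The point moves with the plunger.
- loop_pot: grey unfired round pot, 110 mm diameter, closed on top with an upright clay loop handle (50 mm wide, bar 10 mm thick); loose on the table. Origin: centre of its underside, z axis up; the top of the loop is 125 mm above the origin, on the axis.
- clay_cylinder: plain grey clay cylinder, 72 mm diameter, 95 mm tall, loose. Origin: centre of its underside.
- clay_bowl: open cream clay bowl, 124 mm across the rim, 60 mm tall, loose. Origin: centre of its underside.
- jar_blue: closed white glaze jar, 54 mm diameter, 85 mm tall in all, with a blue screw cap and blue label; stands upright on the ware board, one of a row of four. Origin: centre of its underside, z axis up, so its cap's top centre is 85 mm above the origin.
- jar_green: closed white glaze jar, 54 mm diameter, 85 mm tall in all, with a green screw cap and green label; stands upright on the ware board, one of a row of four. Origin: centre of its underside, z axis up, so its cap's top centre is 85 mm above the origin.
- jar_red: closed white glaze jar, 54 mm diameter, 85 mm tall in all, with a red screw cap and red label; stands upright on the ware board, one of a row of four. Origin: centre of its underside, z axis up, so its cap's top centre is 85 mm above the origin.
- jar_yellow: closed white glaze jar, 54 mm diameter, 85 mm tall in all, with a yellow screw cap and yellow label; stands upright on the ware board, one of a row of four. Origin: centre of its underside, z axis up, so its cap's top centre is 85 mm above the origin.
- ware_board: plywood board 110 x 360 x 15 mm (x, y, z) fixed to the table, on which the four jars stand in a row along its y axis, 85 mm apart. Origin: centre of its underside.
Mind the look-alikes: they are no part of the job. What is shaped like the part that bears plunger but green or pink is not meant.

How it is judged:
On the way, in this order (a step that is already met when the one before it is completed fails the run):
1. the bell's plunger is pressed down (at least 4 mm) (value of joint plunger above 0.004 m), for 0.05 s.
2. plunger up again; the tool points down at the loop-handled pot for 1.8 s: TCP within 22 mm of its axis and 21 to 75 mm above the loop's top, tool within 48 degrees of straight down (horizontal distance between the grasp point and loop_pot below 0.022 m and z of the grasp point in the frame of loop_pot between 0.146 and 0.2 m and angle between the grasp point's own z axis and vertical above 2.3 rad and value of joint plunger below 0.0015 m), for 1.8 s.
3. the tool points in the same way at the cap of the blue jar, within the same limits (horizontal distance between the grasp point and jar_blue below 0.022 m and z of the grasp point in the frame of jar_blue between 0.106 and 0.16 m and angle between the grasp point's own z axis and vertical above 2.3 rad and value of joint plunger below 0.0015 m), for 0.3 s.
At the end, for the whole second after the job is handed in: The tool still points down at the blue jar without touching it: tool point within 22 mm of the jar's axis and 21 to 75 mm above its cap, tool within about 48 degrees of straight down; the plunger is up, and every pot and jar is within 10 mm of where it started (all of step 3 and distance of each of loop_pot, clay_cylinder, clay_bowl, jar_blue, jar_green, jar_red, jar_yellow from where it was at the start of the episode below 0.01 m).
It fails at once if the robot touches or pushes a pot, a jar or the ware board (contact force between any of the fingers, the arm and loop_pot above 0.3 N or contact force between any of the fingers, the arm and clay_cylinder above 0.3 N or contact force between any of the fingers, the arm and clay_bowl above 0.3 N or contact force between any of the fingers, the arm and jar_blue above 0.3 N or contact force between any of the fingers, the arm and jar_green above 0.3 N or contact force between any of the fingers, the arm and jar_red above 0.3 N or contact force between any of the fingers, the arm and jar_yellow above 0.3 N or contact force between any of the fingers, the arm and ware_board above 0.3 N).
It fails at once if a pot or jar is moved, lifted or knocked by more than 15 mm (distance of any of loop_pot, clay_cylinder, clay_bowl, jar_blue, jar_green, jar_red, jar_yellow from where it was at the start of the episode above 0.015 m).
It fails at once if the tool points at a wrong pot or jar: tool point within 22 mm of its axis and less than 60 mm above its top ((horizontal distance between the grasp point and clay_cylinder below 0.022 m and z of the grasp point in the frame of clay_cylinder below 0.155 m) or (horizontal distance between the grasp point and clay_bowl below 0.022 m and z of the grasp point in the frame of clay_bowl below 0.12 m) or (horizontal distance between the grasp point and jar_green below 0.022 m and z of the grasp point in the frame of jar_green below 0.145 m) or (horizontal distance between the grasp point and jar_red below 0.022 m and z of the grasp point in the frame of jar_red below 0.145 m) or (horizontal distance between the grasp point and jar_yellow below 0.022 m and z of the grasp point in the frame of jar_yellow below 0.145 m)).
It also fails if it takes over 53 s, if anything falls off the work surface, if the arm or the gripper's body presses on something with over 40 N, if the wrist force passes 120 N, or if a joint passes its speed limit or range.

## Robot

A 7-joint arm with a two-finger parallel gripper is mounted at the origin on the work surface. World frame = base frame: x ahead of the robot, y to its left, z up, the work surface at z = 0. Lengths are in m, angles in rad, forces in N, time in s.
With the tool pointing down it reaches from about 0.425 to 0.875 m from the base axis. Payload 4.7 kg.
Tool frame: the origin (TCP) lies between the finger pads, 19 mm behind the fingertips; this is the grasp point; z points along the fingers, y is the line along which they close (so a half turn about z gives the same grasp; the last joint's range is limited). The gripper opens to 87 mm and grips with 3 to 60 N. Pads are 19 mm wide; open, the fingers measure 117 mm over their backs; the gripper's body (75 mm by 190 mm) begins 51 mm behind the grasp point.
Start: joints at [1.235, 0.321, -0.07, 1.45, 0.023, 1.371, -0.057], TCP at [0.223, -0.611, 0.241] pointing down, gripper open.
Joint ranges: [-2.86, 2.86], [-0.3, 2.09], [-1.38, 1.24], [0.06, 2.45], [-1.56, 4.7], [0.09, 2.05], [-2.69, 2.69]. Speed limits (rad/s): [2.57, 2.57, 3.14, 3.14, 3.14, 3.14, 3.14].

## Interface

Orientations are given as a rotation vector (axis times angle).
In Python, from bench import ctrl gives the robot as it stands.
- The arm moves only by the tool move_arm, never from a script. Its argument "increments" is text: rows parted by semicolons, each of 7 numbers parted by spaces: the shift along the world's x, y, z in mm, then the turn, a rotation vector about the world's x, y, z in degrees, then the closure in counts, from 0 (fully open) to 255 (shut). A call has exactly 8 rows; each row shifts and turns the commanded pose from where the row before left it; what a row does not reach is not made up. A row lasts 1/12 s, in which the tool goes at most 41.7 mm and 7.16 degrees, less where a joint would pass 70% of its speed; a pose out of reach is approached as far as the arm can. A call with a gripper value outside its range is refused whole. The fingers move at their own pace and stop on an object; "grip_force" is the grip in N (left out, the last holds). Time passes only in rows, so rows that do not move let the fingers close, or fill a call up. It gives the time, the measured TCP pose, the force, the opening and the grip force at its end, in the units of the state.
- ctrl.get_state(): the state, without advancing time (a new reading comes with each control period).
- ctrl.get_image(name): name is "side" or "top" or "wrist"; returns a dict with "frame" (420x560x3 uint8, red, green, blue), "depth" (420x560 float32, m along the optical axis (not along the pixel's ray), 0 where there is no reading), "fx", "fy", "cx", "cy" (pixels), "position" and "orientation" of the camera in the world. Camera axes: x right, y down, z forward; pixel columns grow to the right and rows downward; lengths in m; the calibration is good to about 2 mm. The wrist camera is an equidistant fisheye: a pixel r from the principal point sees the ray r / f radians off the axis. A picture is of the moment at which its call begins.
- ctrl.close_job(): hands the job in; it is judged then, once.
Trained networks look in a picture, given as the dict that the camera call returned (one of the last four; its "shot" number tells which), for a name from the list of things; names that differ only in an ending like _2 or _b are one class to them, and where a whole thing is asked for, a point or a joint stands for the part that bears it (a point fixed in the world has none). Each returns a list of dicts, best first, with "score" (0 to 1); they miss things now and then, are a little off and sometimes report something else, mostly with a low value. They report only what shows in the picture. A call takes as long as a camera call. They do not tell look-alikes from the thing itself.
- ctrl.find_in(target, picture): "centre" ([x, y, z] in m, in world coordinates, good to about 4 mm: the middle of the surface that is visible of it).
- ctrl.silhouettes(target, picture): "region" (420x560 bool, what is visible of it).
The state is a dict: "time": time; "joint_positions": joint angles; "qd": joint speeds; "joint_torque": joint torques, N m; "position": TCP position; "tool_rot": TCP orientation; "ft_force": force on the tool from outside, world axes, zero at the start; "torque": the same for the moment, N m; "grip_width": opening from 0.0 (shut) to 1.0 (fully open); "grip_force": force on a finger pad.
Only numpy, scipy, OpenCV 4.12 (cv2) and the standard library are available. Lean on these libraries where they do the work, as an engineer would, in place of code of your own. Each camera call takes 0.05 s, during which the arm holds its last target. There are 200 camera calls.

## Working session

There is one attempt and no reset: what is moved stays moved. The work goes in short steps, Python scripts to look and compute and a tool call to move; the robot and the scene stay as the last step left them, time stands still between calls to the robot, and variables do not carry over. Pictures are saved under pics/ and viewed, at most 10 in all, crops included, and the job is handed in when it is done.

Besides the shell and the picture viewer there is one more tool, called after "Emit:" in YAML: its name, and indented under it one key for each argument. move_arm: Moves the arm, as the interface text tells. Its arguments: {"type":"object","properties":{"increments":{"type":"string"},"grip_force":{"type":"number"}},"required":["increments"]}

```bash
mkdir -p pics; cat > h.py <<'E'
from bench import ctrl
import numpy as np, cv2
from scipy.spatial.transform import Rotation as R
def save(p,n): cv2.imwrite('pics/'+n,p['frame'][:,:,::-1])
E
python3 - <<'E'
from h import *
s=ctrl.get_state(); print(s['time'],s['position'],s['tool_rot'],s['grip_width'])
T=ctrl.get_image('top'); S=ctrl.get_image('side')
save(T,'top.png'); save(S,'side.png')
print(T['position'],T['orientation'],T['fx'],S['position'])
for n in ['plunger_top','loop_pot','clay_cylinder','clay_bowl','jar_blue','jar_green','jar_red','jar_yellow','ware_board']:
  for k,p in (('T',T),('S',S)):
    print(n,k,[(np.round(d['centre'],3).tolist(),round(d['score'],2)) for d in ctrl.find_in(n,p)[:4]])
E
```

```text
0.0 [ 0.22251378 -0.61016077  0.24013826] [-3.09179246e+00 -5.46369716e-01  7.16862667e-04] 0.9996443297790756
[ 0.24374592 -0.02956392  1.47415895] [-2.11723159  2.15949867 -0.19053535] 542.6062343236989 [-0.20342334  0.75403711  0.92291486]
plunger_top T [([0.358, 0.191, 0.055], 0.57), ([0.466, 0.066, 0.058], 0.41)]
plunger_top S [([0.354, 0.197, 0.061], 0.66), ([0.341, -0.044, 0.057], 0.6), ([0.463, 0.074, 0.058], 0.43), ([0.481, -0.196, 0.015], 0.29)]
loop_pot T [([0.605, 0.153, 0.083], 0.83), ([0.62, 0.316, 0.027], 0.23)]
loop_pot S [([0.595, 0.178, 0.073], 0.6)]
clay_cylinder T [([0.455, 0.302, 0.096], 0.8)]
clay_cylinder S [([0.439, 0.32, 0.081], 0.63)]
clay_bowl T [([0.618, 0.32, 0.029], 0.56)]
clay_bowl S [([0.63, 0.301, 0.037], 0.87)]
jar_blue T [([0.497, -0.276, 0.1], 0.56)]
jar_blue S [([0.509, -0.189, 0.069], 0.62)]
jar_green T [([0.52, -0.201, 0.103], 0.89)]
jar_green S [([0.508, -0.187, 0.069], 0.95)]
jar_red T [([0.479, -0.361, 0.099], 0.81)]
jar_red S [([0.475, -0.352, 0.074], 0.91)]
jar_yellow T [([0.522, -0.111, 0.099], 0.62), ([0.476, -0.36, 0.098], 0.32)]
jar_yellow S [([0.516, -0.102, 0.075], 0.86)]
ware_board T []
ware_board S [([0.483, -0.197, 0.014], 0.62), ([0.458, 0.076, 0.056], 0.62)]
```

View pics/top.png

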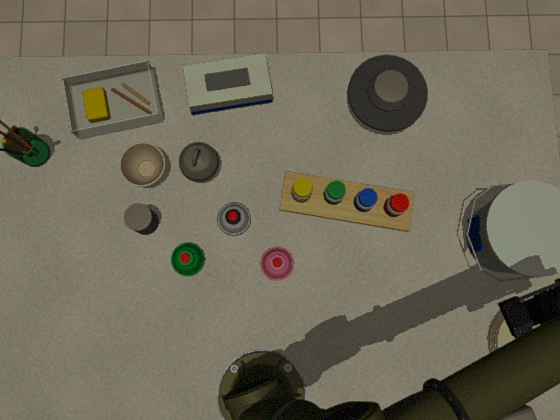

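View pics/side.png

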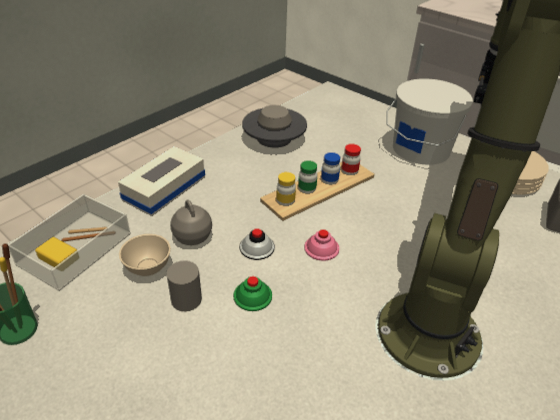

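Three bells in the top picture: green (188,259), steel (234,217) and pink (277,263). The steel dome at (234,217) fits "steel dome, black collar". I'll measure it and enlarge that area.

```bash
cat >> h.py <<'E'
def cloud(p):
    v,u=np.mgrid[:420,:560]; z=p['depth']
    c=np.stack([(u-p['cx'])/p['fx']*z,(v-p['cy'])/p['fy']*z,z],-1)
    return c@R.from_rotvec(p['orientation']).as_matrix().T+p['position']
E
python3 - <<'E'
from h import *
for cam,box in (('top',(185,270,210,280)),('side',(220,320,210,350))):
    p=ctrl.get_image(cam); W=cloud(p); ok=p['depth']>0
    f=p['frame'].astype(int); r,g,b=f[...,0],f[...,1],f[...,2]
    hsv=cv2.cvtColor(p['frame'],cv2.COLOR_RGB2HSV).astype(int)
    red=ok&(r>120)&(g<60)&(b<60)
    def near(x,y,d): return ok&(np.hypot(W[...,0]-x,W[...,1]-y)<d)
    def pr(n,m): print(cam,n,m.sum(),np.round(np.median(W[m],0),4) if m.any() else '',np.round((W[m].min(0)+W[m].max(0))/2,4) if m.any() else '',np.round(W[m].max(0),4) if m.any() else '')
    pr('plunger',red&near(.465,.068,.03))
    pr('dome',near(.465,.068,.06)&(W[...,2]>.01))
    m=near(.6,.16,.09)
    pr('loop',m&(W[...,2]>.105)); pr('pot',m&(W[...,2]>.03))
    blue=(hsv[...,0]>100)&(hsv[...,0]<130)&(hsv[...,1]>120)
    pr('bluecap',blue&near(.497,-.276,.05)&(W[...,2]>.09))
    pr('bluejar',near(.497,-.276,.04)&(W[...,2]>.085))
    pr('green',near(.51,-.195,.04)&(W[...,2]>.085)); pr('redj',near(.478,-.358,.04)&(W[...,2]>.085));pr('yel',near(.522,-.108,.04)&(W[...,2]>.085))
    pr('tall',ok&(W[...,2]>.12)&(W[...,0]>.3)&(W[...,1]>-.5))
    pr('bucket',ok&(W[...,2]>.12)&(W[...,0]>.3)&(W[...,1]<-.5))
    a,b_,c,d=box
    cv2.imwrite(f'pics/crop_{cam}.png',cv2.resize(p['frame'][a:b_,c:d,::-1],None,fx=5,fy=5))
print(ctrl.get_state()['time'])
E
```

```text
top plunger 56 [0.4645 0.0683 0.0559] [0.4651 0.067  0.0566] [0.4753 0.0766 0.0633]
top dome 675 [0.4607 0.0652 0.0289] [0.464  0.0675 0.0367] [0.5039 0.1097 0.0633]
top loop 62 [0.6121 0.1583 0.1176] [0.6145 0.1581 0.1176] [0.6352 0.1674 0.1294]
top pot 1270 [0.606  0.1536 0.0794] [0.6142 0.1772 0.0827] [0.6668 0.2493 0.1294]
top bluecap 252 [ 0.5    -0.2845  0.0992] [ 0.4994 -0.285   0.0991] [ 0.5213 -0.2623  0.1072]
top bluejar 283 [ 0.5    -0.285   0.0991] [ 0.501  -0.286   0.0965] [ 0.5245 -0.2623  0.1072]
top green 279 [ 0.522  -0.204   0.0989] [ 0.5231 -0.2044  0.097 ] [ 0.5473 -0.1808  0.1081]
top redj 287 [ 0.485  -0.3662  0.099 ] [ 0.4856 -0.3678  0.0965] [ 0.5092 -0.3436  0.1077]
top yel 274 [ 0.5292 -0.1167  0.0993] [ 0.5305 -0.1173  0.0964] [ 0.5547 -0.095   0.1062]
top tall 272 [0.6558 0.597  0.1582] [0.6523 0.4006 0.1765] [0.6992 0.6511 0.233 ]
top bucket 6339 [ 0.4022 -0.6333  0.1991] [ 0.4103 -0.637   0.1647] [ 0.5205 -0.5436  0.2093]
side plunger 51 [0.4631 0.073  0.0574] [0.4654 0.0732 0.0569] [0.4772 0.0834 0.0639]
side dome 626 [0.4542 0.0836 0.0303] [0.4634 0.074  0.037 ] [0.5029 0.1144 0.0639]
side loop 59 [0.609  0.1655 0.1192] [0.6145 0.1642 0.1181] [0.6334 0.172  0.13  ]
side pot 1280 [0.5949 0.1788 0.0743] [0.6108 0.1838 0.0801] [0.6606 0.2495 0.13  ]
side bluecap 140 [ 0.4985 -0.276   0.1007] [ 0.4997 -0.2799  0.0981] [ 0.522  -0.2555  0.106 ]
side bluejar 184 [ 0.4987 -0.2751  0.1002] [ 0.502  -0.2799  0.0955] [ 0.5265 -0.2555  0.106 ]
side green 196 [ 0.5203 -0.1948  0.1002] [ 0.5228 -0.1996  0.0954] [ 0.5466 -0.1733  0.1055]
side redj 175 [ 0.4836 -0.3571  0.1002] [ 0.4874 -0.3622  0.0956] [ 0.5112 -0.3367  0.1061]
side yel 203 [ 0.5276 -0.1079  0.1005] [ 0.5321 -0.112   0.0957] [ 0.5583 -0.0882  0.1064]
side tall 987 [ 2.262  -0.1365  0.1515] [1.4483 0.0884 0.1766] [2.2935 0.6121 0.2332]
side bucket 5569 [ 0.4567 -0.6976  0.1874] [ 0.6097 -1.162   0.1646] [ 0.9194 -0.5386  0.2092]
1.1
```

View pics/crop_side.png

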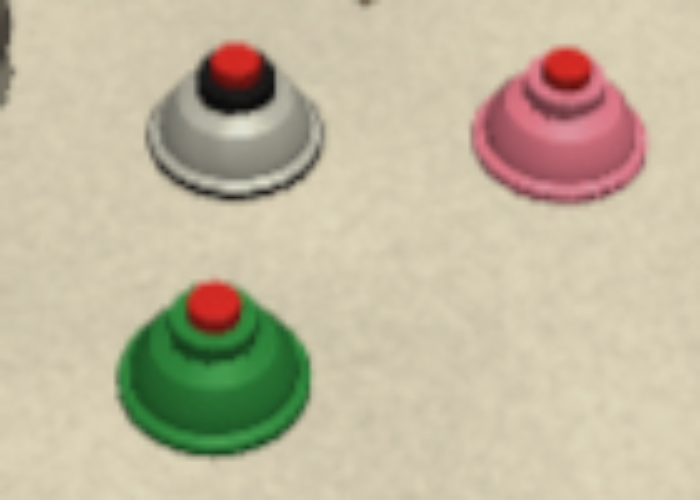

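The crop confirms it: only the bell at (235,120 in the crop) has a steel dome with a black collar around its red plunger. Next I raise the tool, shut the gripper and travel high.

Emit:
move_arm:
  increments: "0 0 30 0 0 0 255;0 0 30 0 0 0 255;18 32 0 0 0 0 255;18 32 0 0 0 0 255;18 32 0 0 0 0 255;18 32 0 0 0 0 255;18 32 0 0 0 0 255;18 32 0 0 0 0 255"
  grip_force: 10

```text
time: 1.77
position: [0.3314, -0.417, 0.3015]
tool_rot: [3.093, 0.546, 0.0]
ft_force: [0.6, -0.6, 0.1]
grip_width: 0.473
grip_force: 0.0
```

Emit:
move_arm:
  increments: "18 32 0 0 0 0 255;18 32 0 0 0 0 255;18 32 0 0 0 0 255;18 32 0 0 0 0 255;18 32 0 0 0 0 255;5 35 0 0 0 0 255;5 35 0 0 0 0 255;5 35 0 0 0 0 255"

```text
time: 2.43
position: [0.4359, -0.1518, 0.3014]
tool_rot: [3.093, 0.547, 0.0]
ft_force: [1.1, -0.3, 0.7]
grip_width: 0.01
grip_force: 0.0
```

Emit:
move_arm:
  increments: "4 31 0 0 0 0 255;4 31 0 0 0 0 255;4 31 0 0 0 0 255;4 31 0 0 0 0 255;4 31 0 0 0 0 255;4 31 0 0 0 0 255;5 35 0 0 0 0 255;0 0 -30 0 0 0 255"

```text
time: 3.1
position: [0.4679, 0.0762, 0.2765]
tool_rot: [-3.09, -0.563, -0.019]
ft_force: [1.6, 1.3, 0.6]
grip_width: 0.011
grip_force: 0.0
```

Emit:
move_arm:
  increments: "0 0 -35 0 0 0 255;0 0 -35 0 0 0 255;0 0 -35 0 0 0 255;0 0 -30 0 0 0 255;0 0 0 0 0 0 255;0 0 0 0 0 0 255;0 0 0 0 0 0 255;0 0 0 0 0 0 255"

```text
time: 3.77
position: [0.4666, 0.0676, 0.1387]
tool_rot: [3.093, 0.546, 0.006]
ft_force: [-0.2, 0.0, 0.8]
grip_width: 0.006
grip_force: 0.0
```

```bash
python3 - <<'E'
from h import *
for c in ('top','side','wrist'):
    p=ctrl.get_image(c)
    f=p['frame']
    if c=='side': cv2.imwrite('pics/side2.png',cv2.resize(f[150:300,180:330,::-1],None,fx=4,fy=4))
    if c=='wrist': save(p,'wrist2.png')
    print(c,[(np.round(d['centre'],3).tolist(),round(d['score'],2)) for d in ctrl.find_in('plunger_top',p)[:4]])
print(ctrl.get_state()['position'])
E
```

```text
top [([0.336, -0.046, 0.057], 0.64), ([0.356, 0.197, 0.056], 0.46)]
side [([0.46, 0.069, 0.057], 0.57), ([0.34, -0.045, 0.056], 0.55), ([0.354, 0.2, 0.057], 0.5), ([0.44, 0.321, 0.079], 0.3)]
wrist [([0.37, 0.193, 0.056], 0.82), ([0.466, 0.067, 0.058], 0.55)]
[0.46519246 0.0672888  0.13699054]
```

View pics/side2.png

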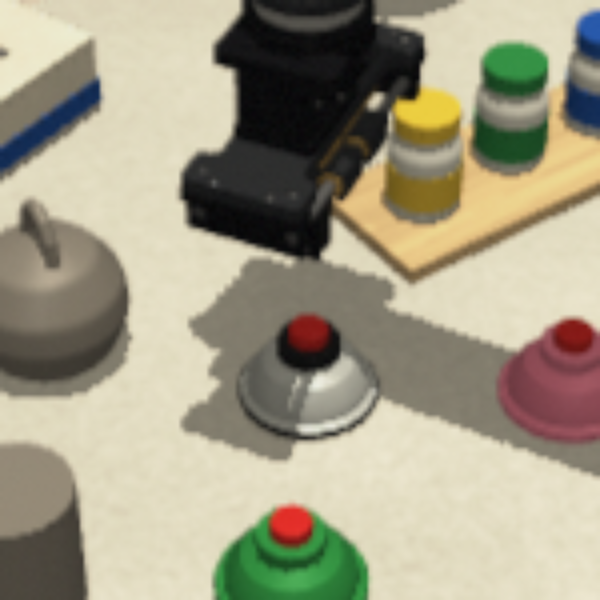

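View pics/wrist2.png

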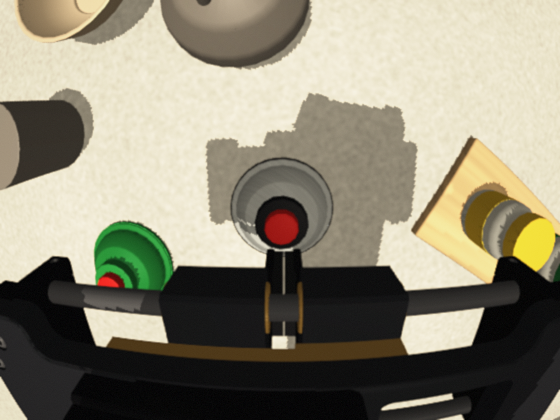

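The wrist picture shows the shut fingertips (285,255) in line with the red plunger in its black collar (283,228). The network's estimate, (0.466, 0.067), agrees with the TCP to within a millimetre. Going down.

Emit:
move_arm:
  increments: "0 0 -20 0 0 0 255;0 0 -15 0 0 0 255;0 0 -10 0 0 0 255;0 0 -8 0 0 0 255;0 0 -4 0 0 0 255;0 0 0 0 0 0 255;0 0 0 0 0 0 255;0 0 0 0 0 0 255"

```text
time: 4.73
position: [0.4654, 0.0675, 0.0799]
tool_rot: [3.093, 0.547, 0.002]
ft_force: [0.4, 1.3, -0.3]
grip_width: 0.005
grip_force: 0.0
```

Emit:
move_arm:
  increments: "0 0 -2 0 0 0 255;0 0 -2 0 0 0 255;0 0 -2 0 0 0 255;0 0 -1 0 0 0 255;0 0 -1 0 0 0 255;0 0 0 0 0 0 255;0 0 0 0 0 0 255;0 0 0 0 0 0 255"

```text
time: 5.4
position: [0.4653, 0.0673, 0.0717]
tool_rot: [3.093, 0.546, 0.002]
ft_force: [2.9, -0.9, 3.7]
grip_width: 0.002
grip_force: 2.0
```

Emit:
move_arm:
  increments: "0 0 -1 0 0 0 255;0 0 0 0 0 0 255;0 0 -1 0 0 0 255;0 0 0 0 0 0 255;0 0 -1 0 0 0 255;0 0 0 0 0 0 255;0 0 0 0 0 0 255;0 0 0 0 0 0 255"

```text
time: 6.07
position: [0.4654, 0.0674, 0.0699]
tool_rot: [3.092, 0.547, 0.001]
ft_force: [-3.4, -1.0, 17.1]
grip_width: 0.01
grip_force: 8.7
```

17 N at z 0.070, after about 6 mm of travel with the spring's 3.7 N on the way, means the plunger is at its stop. Raise and go to the loop pot.

Emit:
move_arm:
  increments: "0 0 5 0 0 0 255;0 0 25 0 0 0 255;0 0 35 0 0 0 255;0 0 35 0 0 0 255;0 0 35 0 0 0 255;0 0 35 0 0 0 255;0 0 0 0 0 0 255;0 0 0 0 0 0 255"

```text
time: 6.73
position: [0.4651, 0.0675, 0.2393]
tool_rot: [3.093, 0.546, 0.003]
ft_force: [-0.0, -0.4, -1.2]
grip_width: 0.003
grip_force: 0.0
```

Emit:
move_arm:
  increments: "20 12 0 0 0 0 255;25 16 0 0 0 0 255;25 16 0 0 0 0 255;25 16 0 0 0 0 255;25 16 0 0 0 0 255;17 10 0 0 0 0 255;0 0 0 0 0 0 255;0 0 0 0 0 0 255"

```text
time: 7.4
position: [0.6003, 0.1541, 0.2352]
tool_rot: [-3.092, -0.55, 0.009]
ft_force: [-0.6, 0.6, -0.2]
grip_width: 0.006
grip_force: 0.0
```

```bash
python3 - <<'E'
from h import *
s=ctrl.get_state(); print(s['time'],s['position'])
p=ctrl.get_image('wrist'); save(p,'wrist3.png')
for n in ('loop_pot','plunger_top'): print(n,[(np.round(d['centre'],3).tolist(),round(d['score'],2)) for d in ctrl.find_in(n,p)[:3]])
# fisheye cloud
v,u=np.mgrid[:420,:560]; x=(u-p['cx'])/p['fx'];y=(v-p['cy'])/p['fy'];th=np.hypot(x,y);z=p['depth']
k=np.tan(th)/np.maximum(th,1e-9)*z
W=np.stack([x*k,y*k,z],-1)@R.from_rotvec(p['orientation']).as_matrix().T+p['position']
m=(z>0)&(th<1.3)&(np.hypot(W[...,0]-.6145,W[...,1]-.161)<.06)
for h in (.105,.12):
    q=W[m&(W[...,2]>h)&(W[...,2]<.135)]; print(h,len(q),q.min(0),q.max(0),(q.min(0)+q.max(0))/2)
E
```

```text
7.4 [0.60034505 0.15410065 0.23515593]
loop_pot [([0.625, 0.162, 0.085], 0.56)]
plunger_top []
0.105 583 [0.59471304 0.15091567 0.1050126 ] [0.63765197 0.16971008 0.12585069] [0.61618251 0.16031287 0.11543164]
0.12 271 [0.60422784 0.15397263 0.12000233] [0.62906075 0.165966   0.12585069] [0.61664429 0.15996932 0.12292651]
```

View pics/wrist3.png

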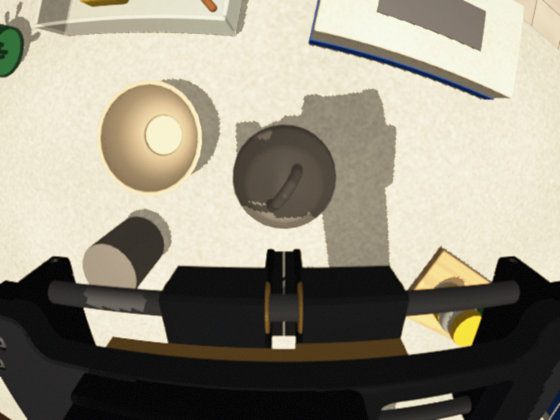

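The wrist picture shows the loop pot at (284,178) just ahead of the fingertips, and its loop measures to the axis (0.616, 0.160) with its top at z 0.125. Move over it, then down to z about 0.168.

Emit:
move_arm:
  increments: "8 3 0 0 0 0 255;7 3 0 0 0 0 255;0 0 -15 0 0 0 255;0 0 -20 0 0 0 255;0 0 -20 0 0 0 255;0 0 -11 0 0 0 255;0 0 0 0 0 0 255;0 0 0 0 0 0 255"

```text
time: 8.22
position: [0.6169, 0.1592, 0.1723]
tool_rot: [3.094, 0.546, -0.001]
ft_force: [-0.1, -0.1, 0.4]
grip_width: 0.002
grip_force: 0.0
```

Emit:
move_arm:
  increments: "0 0 0 0 0 0 255;0 0 0 0 0 0 255;0 0 0 0 0 0 255;0 0 0 0 0 0 255;0 0 0 0 0 0 255;0 0 0 0 0 0 255;0 0 0 0 0 0 255;0 0 0 0 0 0 255"

```text
time: 8.88
position: [0.6167, 0.1593, 0.1723]
tool_rot: [3.094, 0.547, -0.0]
ft_force: [-1.0, 0.5, -0.0]
grip_width: 0.003
grip_force: 0.0
```

Emit:
move_arm:
  increments: "0 0 0 0 0 0 255;0 0 0 0 0 0 255;0 0 0 0 0 0 255;0 0 0 0 0 0 255;0 0 0 0 0 0 255;0 0 0 0 0 0 255;0 0 0 0 0 0 255;0 0 0 0 0 0 255"

```text
time: 9.55
position: [0.6168, 0.1593, 0.1723]
tool_rot: [3.094, 0.547, 0.0]
ft_force: [-0.0, -0.4, 0.4]
grip_width: 0.003
grip_force: 0.0
```

Emit:
move_arm:
  increments: "0 0 0 0 0 0 255;0 0 0 0 0 0 255;0 0 0 0 0 0 255;0 0 0 0 0 0 255;0 0 0 0 0 0 255;0 0 0 0 0 0 255;0 0 0 0 0 0 255;0 0 0 0 0 0 255"

```text
time: 10.22
position: [0.6167, 0.1593, 0.1723]
tool_rot: [3.094, 0.547, -0.0]
ft_force: [0.1, -0.2, 0.0]
grip_width: 0.005
grip_force: 0.0
```

Emit:
move_arm:
  increments: "0 0 0 0 0 0 255;0 0 0 0 0 0 255;0 0 0 0 0 0 255;0 0 0 0 0 0 255;0 0 0 0 0 0 255;0 0 0 0 0 0 255;0 0 0 0 0 0 255;0 0 0 0 0 0 255"

```text
time: 10.88
position: [0.6167, 0.1593, 0.1723]
tool_rot: [3.094, 0.547, -0.0]
ft_force: [-0.7, -0.9, 0.3]
grip_width: 0.003
grip_force: 0.0
```

Held for 2.7 s. Now up and over to the blue jar.

Emit:
move_arm:
  increments: "0 0 30 0 0 0 255;0 0 35 0 0 0 255;0 0 35 0 0 0 255;-8 -30 0 0 0 0 255;-8 -30 0 0 0 0 255;-8 -30 0 0 0 0 255;-8 -30 0 0 0 0 255;-8 -30 0 0 0 0 255"

```text
time: 11.55
position: [0.5762, 0.0081, 0.2724]
tool_rot: [3.093, 0.547, 0.0]
ft_force: [0.9, -0.9, -0.4]
grip_width: 0.001
grip_force: 0.0
```

Emit:
move_arm:
  increments: "-8 -30 0 0 0 0 255;-8 -30 0 0 0 0 255;-8 -30 0 0 0 0 255;-8 -30 0 0 0 0 255;-8 -30 0 0 0 0 255;-8 -30 0 0 0 0 255;-8 -30 0 0 0 0 255;-8 -30 0 0 0 0 255"

```text
time: 12.22
position: [0.5122, -0.232, 0.2725]
tool_rot: [3.093, 0.547, 0.0]
ft_force: [-0.2, -0.1, -0.2]
grip_width: 0.006
grip_force: 0.0
```

Emit:
move_arm:
  increments: "-8 -30 0 0 0 0 255;-3 -16 0 0 0 0 255;0 0 0 0 0 0 255;0 0 0 0 0 0 255;0 0 0 0 0 0 255;0 0 0 0 0 0 255;0 0 0 0 0 0 255;0 0 0 0 0 0 255"

```text
time: 12.88
position: [0.5023, -0.2753, 0.2725]
tool_rot: [3.093, 0.55, 0.0]
ft_force: [-0.0, -0.2, -0.0]
grip_width: 0.007
grip_force: 0.0
```

```bash
python3 - <<'E'
from h import *
s=ctrl.get_state(); print(s['time'],s['position'])
p=ctrl.get_image('wrist'); save(p,'wrist4.png')
for n in ('jar_blue','jar_green'): print(n,[(np.round(d['centre'],3).tolist(),round(d['score'],2)) for d in ctrl.find_in(n,p)[:3]])
v,u=np.mgrid[:420,:560]; x=(u-p['cx'])/p['fx'];y=(v-p['cy'])/p['fy'];th=np.hypot(x,y);z=p['depth']
k=np.tan(th)/np.maximum(th,1e-9)*z
W=np.stack([x*k,y*k,z],-1)@R.from_rotvec(p['orientation']).as_matrix().T+p['position']
h=cv2.cvtColor(p['frame'],cv2.COLOR_RGB2HSV)
m=(z>0)&(th<1.3)&(np.hypot(W[...,0]-.5,W[...,1]+.282)<.06)&(h[...,0]>100)&(h[...,0]<130)&(h[...,1]>100)&(abs(W[...,2]-.1)<.006)
q=W[m]; print(len(q),q.min(0),q.max(0),(q.min(0)+q.max(0))/2)
E
```

```text
12.8833 [ 0.50231575 -0.2753078   0.27247303]
jar_blue [([0.506, -0.284, 0.103], 0.66)]
jar_green [([0.527, -0.211, 0.099], 0.63)]
1644 [ 0.47876326 -0.30716867  0.09408319] [ 0.52564433 -0.26086675  0.10198719] [ 0.50220379 -0.28401771  0.09803519]
```

View pics/wrist4.png

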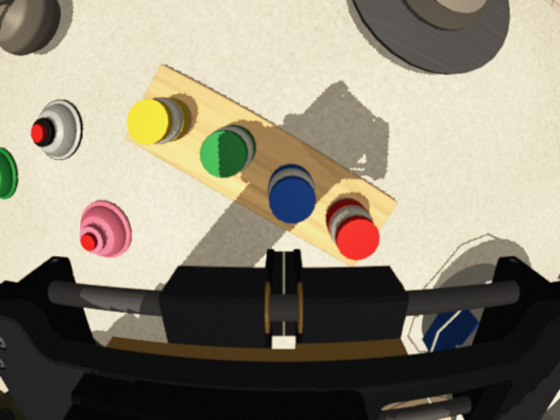

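The blue cap is at (292,198), just ahead of the fingertips, and measures to (0.502, -0.284, 0.100). Shift 8 mm in -y and go down to z about 0.147.

Emit:
move_arm:
  increments: "0 -8 0 0 0 0 255;0 0 -25 0 0 0 255;0 0 -30 0 0 0 255;0 0 -30 0 0 0 255;0 0 -25 0 0 0 255;0 0 -15 0 0 0 255;0 0 0 0 0 0 255;0 0 0 0 0 0 255"

```text
time: 13.7
position: [0.5014, -0.285, 0.1468]
tool_rot: [-3.093, -0.546, 0.002]
ft_force: [-0.1, -0.4, 0.1]
grip_width: 0.004
grip_force: 0.0
```

Emit:
move_arm:
  increments: "0 0 0 0 0 0 255;0 0 0 0 0 0 255;0 0 0 0 0 0 255;0 0 0 0 0 0 255;0 0 0 0 0 0 255;0 0 0 0 0 0 255;0 0 0 0 0 0 255;0 0 0 0 0 0 255"

```text
time: 14.37
position: [0.5017, -0.2846, 0.1473]
tool_rot: [3.094, 0.547, -0.0]
ft_force: [-0.4, -0.9, -0.6]
grip_width: 0.007
grip_force: 0.0
```

Emit:
move_arm:
  increments: "0 0 0 0 0 0 255;0 0 0 0 0 0 255;0 0 0 0 0 0 255;0 0 0 0 0 0 255;0 0 0 0 0 0 255;0 0 0 0 0 0 255;0 0 0 0 0 0 255;0 0 0 0 0 0 255"

```text
time: 15.03
position: [0.5017, -0.2847, 0.1473]
tool_rot: [3.094, 0.547, -0.0]
ft_force: [0.1, -0.3, 1.0]
grip_width: 0.011
grip_force: 0.0
```

```bash
python3 -c "
from bench import ctrl
print(ctrl.close_job())"
```

```text
the job is handed in; nothing more can be done
None
```

I pressed the steel bell's red plunger down and released it, pointed at the loop-handled pot for about 2.7 s, and handed the job in at about 15 s, still pointing at the blue jar's cap with the fingertips about 28 mm above it; no contact with any pot or jar showed in the force readings, but the hand-in gave no verdict.

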